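# Show the wheels of the bolster wagon to the inspection camera

### The job

Someone left the yellow cleaning pen lying on the red bolster wagon in the train: stand the pen upright in the white cup (either end up), and only then lift the wagon out of the train and hold it in the air before the inspection camera. Its underside must face the lens squarely, with the middle of the wagon on the line of sight 140 mm from the lens and its length level, crosswise to the view. Finish still holding it there, without touching the camera and leaving the loco, the van and everything else on the bar where they stand.

Things in the scene. Friction and masses are not known exactly. Their poses are not given: they have to be found in the camera images.
- wagon: Red flat wagon on the track, uncoupled, 150 g (varies). Origin: its middle, at the underside of the wheels; y along it, x across, z up. Red chassis 150 x 40, z 12 to 24 mm; wheels (they do not turn) under it within x +-14. Two black cross-beams (bolsters) at y +-58, 10 long, 40 wide; notch floor z 32, notch 16 wide, cheeks to z 37; deck bare between them. Gaps of 30 mm to loco and van.
- wagon_mid (a point): Middle of the wagon's chassis: 18 mm above the wagon's origin, same axes. This is the point to bring to view_point.
- pen: Yellow round pen with a blue cap, 14 mm diameter, 150 long, 30 g. Origin at its middle, y along it (blue end at -y). At the start it lies lengthwise in the notches of the wagon's bolsters, axis 39 mm above the wagon's origin (15 above the deck), its middle within 8 mm of the wagon's.
- cup: White round straight cup on a thin cork coaster, fixed on the bar: outside 52 mm diameter, inside 40 mm diameter, 85 mm high, inner floor 5 mm above the bar. Origin: centre of its underside, z up.
- cup_rim (a point): Centre of the cup's mouth, 85 mm above the bar.
- camera: Small inspection camera, fixed on the bar: black round foot 72 mm diameter, short post and tilted barrel. Origin: centre of the underside of the foot; -x is the side towards which it looks. No part is higher than 125 mm above the bar.
- camera_head: Tilted barrel of the camera, 34 mm diameter, 60 mm long, with an orange band and a white light ring 48 mm diameter round the lens. Origin: centre of the lens, 100 mm above the camera's origin. z is the line of sight: it points up, 55 degrees above the horizontal, and towards the camera's -x (roughly to the robot). y is horizontal, crosswise to the view.
- view_point (a point): Point in the air on the line of sight, 140 mm from the lens (about 215 mm above the bar, 80 mm from the camera's axis), axes as camera_head's. The wagon's middle belongs here, the wagon's z along this z and its length along this y (either way round).
- track: Straight piece of track fixed on the bar, 760 long, grey bed 62 wide and 8 high, rail tops 12 mm above the bar. Origin: centre of its underside, y along the rails.
- loco: Green diesel locomotive, 150 x 40 mm, 57 high, on the track at one end of the wagon; origin at the wheels' underside, middle. Leave alone.
- van: Blue van with white roof, 150 x 42 mm, 57 high, on the track at the other end of the wagon; origin as the loco's. Leave alone.
- house: White model house with orange roof, about 120 x 120 mm, 80 high, origin under its main block. Leave alone.
- tree_a: Green model fir on a white foot, 95 high, 44 diameter. Leave alone.
- tree_b: Green model fir on a white foot, 75 high, 44 diameter. Leave alone.
- screwdriver: Screwdriver lying on the bar, 160 long. Leave alone.
Mind the look-alikes: they are no part of the job. Of the things shaped like the pen, the yellow one is meant. Several things have the shape of the wagon; the one meant has the colours described above.

How it is judged:
By the outcome, as a careful person would: the job done as asked, in the order asked, and still so for the second after the job is handed in, while the arm keeps its last pose, push and grip.
It also fails if it takes over 54 s, if anything falls off the work surface, if the arm or the gripper's body presses on something with over 40 N, if the wrist force passes 120 N, or if a joint passes its speed limit or range.

### The arm

A 6-joint arm with a two-finger parallel gripper is mounted at the origin on the work surface. World frame = base frame: x ahead of the robot, y to its left, z up, the work surface at z = 0. Lengths are in m, angles in rad, forces in N, time in s.
With the tool pointing down it reaches from about 0.3 to 0.775 m from the base axis. Payload 14.6 kg.
Tool frame: the origin (TCP) lies on the centre line of the jaws, within the pads' length; the fingertips stand 11 mm ahead of it and the grasp point (between the pads) lies 8 mm behind it; z points along the fingers, y is the line along which they close (so a half turn about z gives the same grasp; the last joint's range is limited). The gripper opens to 85 mm and grips with 20 to 120 N. Pads are 22 mm wide; open, the fingers measure 114 mm over their backs; the gripper's body (76 mm by 85 mm) begins 54 mm behind the grasp point. The pads swing forward as they close: fully open they stand 13 mm farther back than shut.
Start: joints at [1.248, 0.3, 1.521, -0, 1.321, -0.067], TCP at [0.139, 0.532, 0.242] pointing down, gripper open.
Joint ranges: [-3.03, 3.03], [-0.79, 2.21], [0.23, 2.52], [-1.04, 4.18], [0, 3.07], [-2.55, 2.55]. Speed limits (rad/s): [2.22, 2.22, 2.57, 3.14, 3.14, 3.14].

### API

Orientations are given as a unit quaternion [x, y, z, w].
In Python, from cell import bot gives the robot as it stands. The module is installed in compiled form; this text tells all that it offers.
- The arm moves only by the tool jog_arm, never from a script. Its argument "steps" is one flat list of numbers, 7 for each row, row after row: the shift along the tool's x, y, z as a fraction of full scale, then the turn, a rotation vector about the tool's x, y, z as a fraction of full scale, then the opening, from -1 (shut) to 1 (fully open). In form: [x, y, z, wx, wy, wz, gripper, x, y, z, wx, wy, wz, gripper, ...]. A call has 1 to 5 rows; each row shifts and turns the commanded pose from where the row before left it, along the tool's axes as they then stand; what a row does not reach is not made up. Full scale, the value 1, is 500 mm for a shift and pi rad for a turn. A row lasts 1/12 s, in which the tool goes at most 41.7 mm and 7.16 degrees, less where a joint would pass 70% of its speed; a pose out of reach is approached as far as the arm can. A call with a number of a shift or a turn outside -1 to 1 is refused whole. A call with a gripper value outside its range is refused whole. The fingers move at their own pace and stop on an object; "grip_force" is the grip in N (left out, the last holds). Time passes only in rows, so rows that do not move let the fingers close. It gives the time, the measured TCP pose, the force, the opening and the grip force at its end, in the units of the state.
- bot.get_state(): the state, without advancing time (a new reading comes with each control period).
- bot.capture(name): name is "side" or "top"; returns the picture (384x512x3 uint8, blue, green, red); there is no depth.
- bot.camera_model(name): a dict with "fov_y" (degrees; the focal length in pixels is half the picture's height over the tangent of half this angle, whatever the lens; pixels are square), "cx", "cy" (the principal point, pixels), "camera_from_world" (4x4, takes a point from world to camera coordinates). Camera axes: x right, y down, z forward; pixel columns grow to the right and rows downward; lengths in m; the calibration is good to about 2 mm. A picture is of the moment at which its call begins. camera_model takes no time and is no camera call.
- bot.hand_in(): hands the job in; it is judged then, once.
The state is a dict: "time": time; "q": joint angles; "joint_velocities": joint speeds; "joint_efforts": joint torques, N m; "position": TCP position; "tcp_rot": TCP orientation; "ft_force": force on the tool from outside, world axes, zero at the start; "wrist_torque": the same for the moment, N m; "width": finger opening in m; "grip_force": force on a finger pad.
Only numpy, scipy, OpenCV 4.12 (cv2) and the standard library are available. Lean on these libraries where they do the work, as an engineer would, in place of code of your own. Each camera call takes 0.05 s, during which the arm holds its last target. There are 200 camera calls.

## Working session

There is one attempt and no reset: what is moved stays moved. The work goes in short steps, Python scripts to look and compute and a tool call to move; the robot and the scene stay as the last step left them, time stands still between calls to the robot, and variables do not carry over. Pictures are saved under pics/ and viewed, at most 10 in all, crops included, and the job is handed in when it is done.

Besides the shell and the picture viewer there is one more tool, called after "Call:" as a command line: name --argument value ..., lists and objects as JSON in quotes. jog_arm: Moves the arm, as the interface text tells. Shift numbers are shares of 500 mm and turn numbers shares of pi rad, none past 1 either way. Its arguments: {"type":"object","properties":{"steps":{"type":"array"},"grip_force":{"type":"number"}},"required":["steps"]}

```bash
mkdir -p pics
python3 - <<'E'
from cell import bot
import cv2,numpy as np
for n in("side","top"):
    im=bot.capture(n); cv2.imwrite(f"pics/{n}0.png",im); np.save(n,im)
    m=bot.camera_model(n); print(n,m["fov_y"],m["cx"],m["cy"],np.round(m["camera_from_world"],3).tolist(),{k for k in m})
a=np.vstack([cv2.resize(cv2.imread(f"pics/top0.png"),(800,600))]); cv2.imwrite("pics/t.png",a)
cv2.imwrite("pics/s.png",cv2.resize(cv2.imread(f"pics/side0.png"),(800,600)))
print(bot.get_state())
E
```

```text
side 45.298867935611284 253.45824702811495 193.07655847484654 [[-0.959, -0.284, -0.016, 0.495], [-0.213, 0.754, -0.621, 0.214], [0.188, -0.592, -0.783, 1.073], [0.0, 0.0, 0.0, 1.0]] {'fov_y', 'cy', 'cx', 'camera_from_world'}
top 44.67611295646733 260.4814710331454 185.92169305383553 [[-0.026, -1.0, 0.013, -0.044], [-0.982, 0.023, -0.186, 0.559], [0.186, -0.018, -0.982, 1.235], [0.0, 0.0, 0.0, 1.0]] {'fov_y', 'cy', 'cx', 'camera_from_world'}
{'time': 0.1, 'q': array([ 1.24836934e+00,  3.00426690e-01,  1.52150483e+00,  3.86124127e-05,
        1.32070441e+00, -6.65839334e-02]), 'joint_velocities': array([-7.71524010e-04, -1.54934721e-03, -2.89912958e-03,  6.51425028e-05,
       -1.65162821e-03,  2.16958410e-04]), 'joint_efforts': array([ 1.29550139e-03, -5.44374168e+01, -3.62375379e+01, -5.24372388e-05,
        2.91147262e-03,  4.12207544e-05]), 'position': array([0.13910824, 0.53191825, 0.24177793]), 'tcp_rot': array([ 1.27577662e-01,  9.91828447e-01, -5.08185509e-04, -1.19173070e-04]), 'ft_force': array([-0.56261158,  0.2493596 , -1.27784857]), 'wrist_torque': array([ 0.00181369,  0.0635072 , -0.04012266]), 'grip_force': 0.0, 'width': 0.0850803453775681}
```

View pics/t.png

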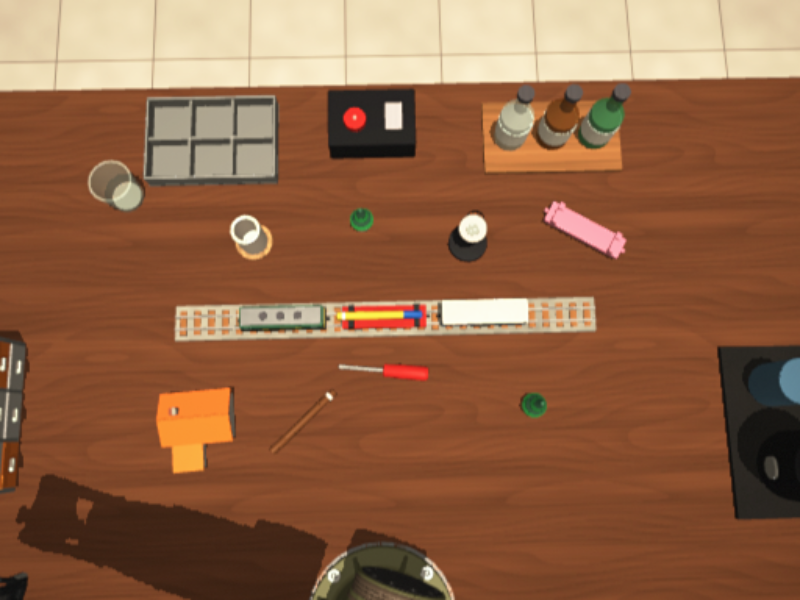

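View pics/s.png

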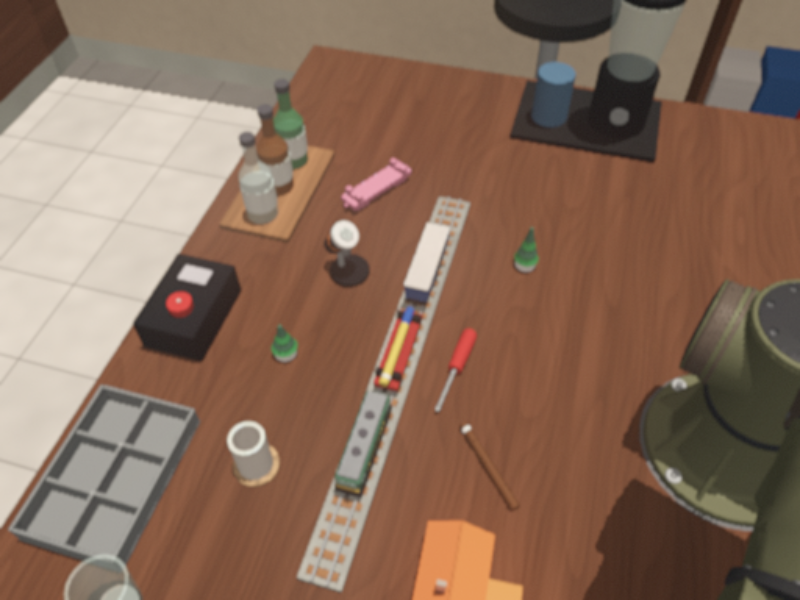

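Top view: wagon with pen at (383,316), cup mouth (245,230), camera foot (468,245) and light ring (473,228), in 800x600 pixels. The side view shows the same: pen (398,348), cup mouth (249,438), ring (345,236). Next I measure them.

```bash
cat > h.py <<'E'
import numpy as np,cv2
from cell import bot
def cam(n):
    m=bot.camera_model(n); T=np.array(m["camera_from_world"]); f=192/np.tan(np.radians(m["fov_y"]/2))
    return T,f,m["cx"],m["cy"]
def ray(n,p):
    T,f,cx,cy=cam(n); d=np.array([(p[0]-cx)/f,(p[1]-cy)/f,1]); R=T[:3,:3]
    d=R.T@d; return -R.T@T[:3,3],d/np.linalg.norm(d)
def plane(n,p,z):
    o,d=ray(n,p); return o+d*(z-o[2])/d[2]
def tri(p,q):
    o1,d1=ray("side",p);o2,d2=ray("top",q)
    s=np.linalg.lstsq(np.c_[d1,-d2],o2-o1,rcond=None)[0]
    a,b=o1+s[0]*d1,o2+s[1]*d2; return (a+b)/2,np.linalg.norm(a-b)*1e3
def proj(n,P):
    T,f,cx,cy=cam(n); c=T[:3,:3]@P+T[:3,3]; return np.array([cx+f*c[0]/c[2],cy+f*c[1]/c[2]])
def mask(im,lo,hi,box):
    hsv=cv2.cvtColor(im,cv2.COLOR_BGR2HSV); m=cv2.inRange(hsv,lo,hi)
    k=np.zeros_like(m);x0,y0,x1,y1=[int(v*.64) for v in box];k[y0:y1,x0:x1]=255;return m&k
def blob(m):
    n,l,s,c=cv2.connectedComponentsWithStats(m); i=1+np.argmax(s[1:,4]); 
    cs,_=cv2.findContours((l==i).astype(np.uint8),cv2.RETR_EXTERNAL,cv2.CHAIN_APPROX_NONE)
    return s[i,4],c[i],cs[0][:,0,:].astype(np.float32)
E
cat > m.py <<'E'
from h import *
np.set_printoptions(precision=4,suppress=True)
im={n:np.load(n+".npy") for n in("side","top")}
B={"pen":{"top":(325,295,440,335),"side":(365,295,430,400)},"cup":{"top":(225,208,265,250),"side":(222,415,275,465)},"ring":{"top":(452,208,495,243),"side":(325,215,365,250)},"foot":{"top":(440,205,500,268),"side":(322,225,375,290)},"track":{"top":(165,285,610,350),"side":(290,190,480,600)}}
for nm,lo,hi,z in [("pen",(22,130,120),(34,255,255),.051),("pen",(100,140,80),(125,255,255),.051),("cup",(0,0,125),(180,60,255),.085),("ring",(0,0,140),(180,70,255),.1),("foot",(0,0,0),(180,255,45),.0)]:
    r={}
    for n in("side","top"):
        a,c,k=blob(mask(im[n],lo,hi,B[nm][n])); mr=cv2.minAreaRect(k); e=cv2.fitEllipse(k)
        r[n]=c; print(nm,n,a,c/.64,"rect",np.array(mr[0])/.64,np.array(mr[1]),"ell",np.array(e[0])/.64,np.array(e[1]),round(e[2]),"plane",plane(n,c,z), "ellplane",plane(n,e[0],z))
        if nm=="pen":
            vx,vy,x,y=cv2.fitLine(k,cv2.DIST_L2,0,.01,.01).ravel(); t=(k-[x,y])@[vx,vy]
            print("   ends",*[plane(n,(x+vx*s,y+vy*s),z) for s in(t.min(),t.max())])
    print("  tri",*tri(r["side"],r["top"]))
# wagon red at z .036
for n in im:
    m=mask(im[n],(0,150,90),(8,255,255),B["pen"][n]); k=cv2.findNonZero(m)[:,0].astype(np.float32)
    print("red",n,[plane(n,p,.036) for p in cv2.boxPoints(cv2.minAreaRect(k))])
for n in im:
    m=mask(im[n],(0,0,110),(180,70,190),B["track"][n]);k=cv2.findNonZero(m)[:,0].astype(np.float32)
    print("track",n,[plane(n,p,.008) for p in cv2.boxPoints(cv2.minAreaRect(k))])
out=[]
for n,b in(("top",(165,195,500,345)),("side",(220,200,460,480))):
    x0,y0,x1,y1=[int(v*.64) for v in b]; out.append(cv2.resize(im[n][y0:y1,x0:x1],None,fx=(3.5 if n=="top" else 1.6),fy=(3.5 if n=="top" else 1.6),interpolation=cv2.INTER_CUBIC))
w=max(o.shape[1] for o in out);cv2.imwrite("pics/c1.png",np.vstack([cv2.copyMakeBorder(o,0,0,0,w-o.shape[1],0) for o in out])[:600,:800])
E
python3 m.py
```

```text
pen side 27 [395.3704 356.1343] rect [395.4999 355.2567] [ 1.2781 22.1309] ell [395.3152 356.305 ] [ 1.2742 20.7623] 20 plane [0.5121 0.0157 0.051 ] ellplane [0.5121 0.0161 0.051 ]
   ends [0.5123 0.0454 0.051 ] [ 0.5119 -0.0182  0.051 ]
pen top 141 [372.3404 314.6831] rect [373.4324 314.6653] [ 3.7984 36.071 ] ell [369.8415 314.7244] [ 3.3442 47.2571] 89 plane [0.5161 0.0041 0.051 ] ellplane [0.5162 0.0084 0.051 ]
   ends [0.5166 0.0515 0.051 ] [ 0.5157 -0.0472  0.051 ]
  tri [0.5173 0.0045 0.0336] 3.0661388969729404Traceback (most recent call last):
  File "m.py", line 8, in <module>
    a,c,k=blob(mask(im[n],lo,hi,B[nm][n])); mr=cv2.minAreaRect(k); e=cv2.fitEllipse(k)
          ~~~~^^^^^^^^^^^^^^^^^^^^^^^^^^^^
  File "h.py", line 21, in blob
    n,l,s,c=cv2.connectedComponentsWithStats(m); i=1+np.argmax(s[1:,4]);
                                                     ~~~~~~~~~^^^^^^^^^
    return _wrapfunc(a, 'argmax', axis=axis, out=out, **kwds)
    return bound(*args, **kwds)
ValueError: attempt to get argmax of an empty sequence
```

```bash
sed -i 's/(22,130,120),(34,255,255)/(17,100,90),(38,255,255)/; s/(100,140,80),(125,255,255)/(95,110,50),(130,255,255)/' m.py
sed -i 's/    return s\[i,4\]/    return s[i,4]/; s/n,l,s,c=cv2.connected/m=cv2.morphologyEx(m,cv2.MORPH_CLOSE,np.ones((3,3)));n,l,s,c=cv2.connected/' h.py
python3 m.py
```

```text
pen side 197 [395.1697 348.6516] rect [396.262  348.3641] [ 7.6122 33.64  ] ell [393.5128 353.3921] [ 5.8868 49.2108] 19 plane [0.5164 0.0022 0.051 ] ellplane [0.5164 0.0116 0.051 ]
   ends [0.5159 0.0494 0.051 ] [ 0.517  -0.0494  0.051 ]
pen top 220 [368.3097 314.3821] rect [368.75   314.8438] [ 5. 42.] ell [365.5819 314.4656] [ 4.7233 62.0313] 89 plane [0.5168 0.0111 0.051 ] ellplane [0.5168 0.0159 0.051 ]
   ends [0.5171 0.0679 0.051 ] [ 0.5166 -0.0473  0.051 ]
  tri [0.5143 0.0106 0.0637] 1.0941889266276321
pen side 36 [407.5087 314.2795] rect [407.8126 314.0625] [4.4721 8.0498] ell [407.3995 314.4759] [4.4286 8.4192] 21 plane [ 0.5165 -0.0684  0.051 ] ellplane [ 0.5165 -0.068   0.051 ]
   ends [ 0.5172 -0.0569  0.051 ] [ 0.5158 -0.0818  0.051 ]
pen top 49 [412.7551 313.5204] rect [412.5    313.2812] [10.  5.] ell [412.9778 313.5421] [ 4.5551 11.2193] 91 plane [ 0.5165 -0.0669  0.051 ] ellplane [ 0.5164 -0.0673  0.051 ]
   ends [ 0.5172 -0.0526  0.051 ] [ 0.5161 -0.0802  0.051 ]
  tri [ 0.5161 -0.0668  0.0532] 0.153943886946089
cup side 632 [248.3015 443.0157] rect [248.4375 441.
[... 697 characters left out ...]
7 -0.1724  0.1   ]
  tri [ 0.6575 -0.1729  0.0955] 1.2807520393996077Traceback (most recent call last):
  File "m.py", line 8, in <module>
    a,c,k=blob(mask(im[n],lo,hi,B[nm][n])); mr=cv2.minAreaRect(k); e=cv2.fitEllipse(k)
          ~~~~^^^^^^^^^^^^^^^^^^^^^^^^^^^^
  File "h.py", line 21, in blob
    m=cv2.morphologyEx(m,cv2.MORPH_CLOSE,np.ones((3,3)));n,l,s,c=cv2.connectedComponentsWithStats(m); i=1+np.argmax(s[1:,4]);
                                                                                                          ~~~~~~~~~^^^^^^^^^
    return _wrapfunc(a, 'argmax', axis=axis, out=out, **kwds)
    return bound(*args, **kwds)
ValueError: attempt to get argmax of an empty sequence
```

The cup mouth is near (0.664, 0.222) and the lens near (0.656, -0.171, 0.10). The pen runs from y=0.069 to -0.081 at x≈0.517, which gives the expected 150 mm. I'll start the transfer above the pen now.

Call:
jog_arm --steps '[-0.0615,-0.049,0,0,0,0,1,-0.0615,-0.049,0,0,0,0,1,-0.0615,-0.049,0,0,0,0,1,-0.0615,-0.049,0,0,0,0,1,-0.0615,-0.049,0,0,0,0,1]'

```text
time: 0.52
position: [0.2574, 0.373, 0.242]
tcp_rot: [0.127, 0.992, -0.0, -0.0]
ft_force: [0.8, 1.1, -0.8]
width: 0.0858
grip_force: 0.0
```

Call:
jog_arm --steps '[-0.0615,-0.049,0,0,0,0,1,-0.0615,-0.049,0,0,0,0,1,-0.0615,-0.049,0,0,0,0,1,-0.0615,-0.049,0,0,0,0,1,-0.0615,-0.049,0,0,0,0,1]'

```text
time: 0.93
position: [0.3753, 0.2155, 0.2423]
tcp_rot: [0.127, 0.992, 0.0, 0.0]
ft_force: [1.3, 0.4, -0.4]
width: 0.0853
grip_force: 0.0
```

Call:
jog_arm --steps '[-0.0615,-0.049,0,0,0,0,1,-0.0615,-0.049,0,0,0,0,1,-0.0615,-0.049,0,0,0,0,1,-0.0615,-0.049,0,0,0,0,1,-0.0615,-0.049,0,0,0,0,1]'

```text
time: 1.35
position: [0.4932, 0.0579, 0.2421]
tcp_rot: [0.128, 0.992, -0.0, -0.0]
ft_force: [0.7, 1.4, 0.9]
width: 0.0856
grip_force: 0.0
```

Call:
jog_arm --steps '[0,0,0,0,0,0.038,1,0,0,0,0,0,0.038,1,0,0,0,0,0,0.038,1,0,0,0,0,0,0.038,1,0,0,0,0,0,0.038,1]'

```text
time: 1.77
position: [0.4923, 0.0597, 0.2419]
tcp_rot: [0.416, 0.909, -0.0, -0.0]
ft_force: [-0.5, 1.1, 0.7]
width: 0.0855
grip_force: 0.0
```

Call:
jog_arm --steps '[0,0,0,0,0,0.038,1,0,0,0,0,0,0.038,1,0,0,0,0,0,0.038,1,0,0,0,0,0,0.038,1,0,0,0,0,0,0.038,1]'

```text
time: 2.18
position: [0.4923, 0.0598, 0.242]
tcp_rot: [0.665, 0.747, -0.0, -0.0]
ft_force: [-0.4, 0.2, 0.3]
width: 0.0852
grip_force: 0.0
```

```bash
sed -i 's/,("foot",(0,0,0),(180,255,45),.0)//' m.py
python3 - <<'E'
s=open('m.py').read().split("out=[]")[0]
s+='''
for n,b,f in(("top",(430,195,510,275),7),("side",(315,205,385,295),7)):
    x0,y0,x1,y1=[int(v*.64) for v in b]; cv2.imwrite(f"pics/c_{n}.png",cv2.resize(im[n][y0:y1,x0:x1],None,fx=f,fy=f,interpolation=cv2.INTER_CUBIC))
    print(n,"crop origin",x0,y0)
a=cv2.imread("pics/c_top.png");b=cv2.imread("pics/c_side.png");h=max(a.shape[0],b.shape[0])
cv2.imwrite("pics/c1.png",np.hstack([cv2.copyMakeBorder(o,0,h-o.shape[0],0,0,0) for o in(a,b)]))
for yaw in(-20,0,20,40):
  for n in im:
    L=np.array([.656,-.171,.1]);u=np.array([np.cos(np.radians(yaw)),np.sin(np.radians(yaw)),0])
    print(yaw,n,"lens",proj(n,L),"barrel back",proj(n,L+.06*(np.cos(np.radians(55))*u-[0,0,np.sin(np.radians(55))])),"foot",proj(n,L*[1,1,0]))
'''
open('m.py','w').write(s)
E
python3 m.py | grep -v ^pen
```

```text
ends [0.5159 0.0494 0.051 ] [ 0.517  -0.0494  0.051 ]
   ends [0.5171 0.0679 0.051 ] [ 0.5166 -0.0473  0.051 ]
  tri [0.5143 0.0106 0.0637] 1.0941889266276321
   ends [ 0.5172 -0.0569  0.051 ] [ 0.5158 -0.0818  0.051 ]
   ends [ 0.5172 -0.0526  0.051 ] [ 0.5161 -0.0802  0.051 ]
  tri [ 0.5161 -0.0668  0.0532] 0.153943886946089
cup side 632 [248.3015 443.0157] rect [248.4375 441.4062] [27. 28.] ell [248.3988 443.2145] [25.1317 31.4058] 143 plane [0.6594 0.2319 0.085 ] ellplane [0.6591 0.2322 0.085 ]
cup top 178 [245.9621 230.8287] rect [245.3125 229.6875] [18. 18.] ell [244.9154 229.7001] [18.0017 18.1734] 168 plane [0.6636 0.2202 0.085 ] ellplane [0.6657 0.2221 0.085 ]
  tri [0.6678 0.2239 0.0661] 2.2749235232779546
ring side 280 [344.2746 233.4821] rect [344.5313 233.5938] [19.2302 17.4413] ell [344.255  233.4769] [16.9729 19.1355] 134 plane [ 0.6565 -0.169   0.1   ] ellplane [ 0.6565 -0.169   0.1   ]
ring top 247 [472.2229 228.087 ] rect [471.875  227.3438] [16. 17.] ell [472.2116 228.0775] [16.7024 17.0337] 157 plane [ 0.6556 -0.1724  0.1   ] ellplane [ 0.6557 -0.1724  0.1   ]
  t
[... 702 characters left out ...]
ns [220.7652 148.9337] barrel back [212.3622 156.0686] foot [223.2951 173.6201]
-20 top lens [301.6842 145.8609] barrel back [303.6248 139.391 ] foot [298.2488 155.1506]
0 side lens [220.7652 148.9337] barrel back [210.208 158.943] foot [223.2951 173.6201]
0 top lens [301.6842 145.8609] barrel back [299.4224 138.7696] foot [298.2488 155.1506]
20 side lens [220.7652 148.9337] barrel back [209.459 162.152] foot [223.2951 173.6201]
20 top lens [301.6842 145.8609] barrel back [295.2798 139.5688] foot [298.2488 155.1506]
40 side lens [220.7652 148.9337] barrel back [210.2295 165.3134] foot [223.2951 173.6201]
40 top lens [301.6842 145.8609] barrel back [291.6903 141.6952] foot [298.2488 155.1506]
```

View pics/c1.png

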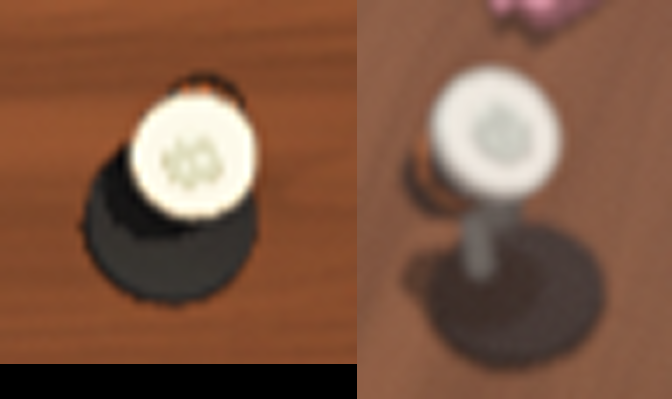

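Top crop: the ring is at (193,157), with the barrel's back showing above and to its right at (206,113). Side crop: the ring is at (498,130), with the barrel's back at lower left. So the camera looks to the robot with a yaw near -20°. The wagon's middle is about (0.5155, -0.0145) and the pen's about (0.5165, -0.006). I'll grip the pen at y=0.022.

Call:
jog_arm --steps '[0,0,0,0,0,0.0367,1,-0.038,0.024,0,0,0,0,1,-0.038,0.024,0,0,0,0,1,0,0,0.08,0,0,0,1,0,0,0.08,0,0,0,1]' --grip_force 40

```text
time: 2.6
position: [0.5177, 0.0211, 0.1624]
tcp_rot: [0.705, 0.709, 0.001, 0.002]
ft_force: [0.9, 1.2, 0.4]
width: 0.0853
grip_force: 0.0
```

Call:
jog_arm --steps '[0,0,0.08,0,0,0,1,0,0,0.06,0,0,0,1,0,0,0,0,0,0,1]'

```text
time: 2.85
position: [0.5135, 0.022, 0.0866]
tcp_rot: [0.705, 0.709, -0.003, -0.004]
ft_force: [-0.8, -0.0, -1.6]
width: 0.0858
grip_force: 0.0
```

Run:
```python
from h import *
print(bot.get_state()["q"].round(3))
L=np.array([.656,-.171,.1]);t=np.linspace(0,2*np.pi,60)
for yaw in range(-50,20,10):
    c,s=np.cos(np.radians(yaw)),np.sin(np.radians(yaw));ey=np.array([-s,c,0]);z=np.array([-c*.5736,-s*.5736,.8192]);ex=np.cross(ey,z)
    o=[yaw]
    for n in("side","top"):
        P=[proj(n,L+.024*(np.cos(a)*ex+np.sin(a)*ey)) for a in t]; e=cv2.fitEllipse(np.array(P,np.float32))
        o+=[n,np.round(e[1],1),round(e[1][0]/e[1][1],3),round(e[2]),(proj(n,L-.06*z)-proj(n,L)).round(1)]
    print(*o)
im=np.load("top.npy")
for th in(50,60,70):
  for n,b in(("top",(440,205,500,268)),("side",(322,225,375,290))):
    m=mask(np.load(n+".npy"),(0,0,0),(180,255,th),b);
    try: a,c,k=blob(m)
    except Exception: continue
    h=cv2.fitEllipse(cv2.convexHull(k)); print(th,n,a,np.round(h,1) if 0 else h, plane(n,h[0],.004), [plane(n,k[i],.004).round(4).tolist() for i in(k[:,0].argmin(),k[:,0].argmax(),k[:,1].argmax())])
```

```text
[-0.028  0.415  1.764 -0.     0.973 -0.034]
-50 side [17.6 18.2] 0.964 130 [-3.2  4.2] top [16.6 17.8] 0.935 159 [ 7.3 -3.1]
-40 side [17.1 18.2] 0.938 137 [-5.1  4.9] top [16.9 17.8] 0.948 143 [ 5.7 -4.5]
-30 side [16.4 18.2] 0.902 140 [-6.9  5.9] top [17.  17.8] 0.954 123 [ 3.9 -5.6]
-20 side [15.6 18.2] 0.856 140 [-8.4  7.1] top [17.  17.8] 0.952 103 [ 1.9 -6.5]
-10 side [14.6 18.2] 0.801 139 [-9.6  8.5] top [16.9 17.9] 0.945 85 [-0.1 -7. ]
0 side [13.5 18.2] 0.74 137 [-10.6  10. ] top [16.7 17.9] 0.933 70 [-2.3 -7.1]
10 side [12.3 18.2] 0.675 134 [-11.1  11.6] top [16.4 17.9] 0.918 56 [-4.4 -6.9]
50 top 122 ((298.5032653808594, 154.3535614013672), (22.301122665405273, 24.416812896728516), 35.565635681152344) [ 0.65734081 -0.17142309  0.004     ] [[0.6562, -0.138, 0.004], [0.6576, -0.2049, 0.004], [0.6229, -0.1599, 0.004]]
60 top 291 ((298.48016357421875, 155.06134033203125), (23.582103729248047, 23.691171646118164), 169.15406799316406) [ 0.65522698 -0.17126894  0.004     ] [[0.6621, -0.1382, 0.004], [0.6457, -0.2043, 0.004], [0.623, -0.157, 0.004]]Traceback (most recent call last):
  File "<stdin>", line 17, in <module>
cv2.error: OpenCV(4.12.0) /io/opencv/modules/imgproc/src/shapedescr.cpp:361: error: (-201:Incorrect size of input array) There should be at least 5 points to fit the ellipse in function 'fitEllipseNoDirect'
```

Call:
jog_arm --steps '[0,0,0.02,0,0,0,1,0,0,0,0,0,0,1,0,0,0,0,0,0,1]'

```text
time: 3.1
position: [0.5174, 0.022, 0.0838]
tcp_rot: [0.705, 0.709, 0.001, 0.001]
ft_force: [0.2, -0.0, 0.0]
width: 0.0852
grip_force: 0.0
```

Run:
```python
from h import *
# barrel pixels behind ring: deviation from wood; print small V/H maps
for n,(x0,y0,x1,y1) in (("top",(293,132,314,148)),("side",(206,146,226,165))):
    h=cv2.cvtColor(np.load(n+".npy"),cv2.COLOR_BGR2HSV)[y0:y1,x0:x1]
    print(n,x0,y0);print("\n".join(" ".join(f"{v:3d}" for v in r) for r in h[...,2]))
```

```text
top 293 132
127 127 126 127 127 127 127 127 128 129 130 130 131 129 128 128 128 128 128 126 124
128 129 129 129 130 130 129 128 128 128 128 128 127 128 126 126 126 126 125 125 123
128 128 129 129 129 129 130 127 124 101  93  93  93 112 125 128 130 129 129 129 129
125 126 127 126 128 127 123  99  93  66  72  77  53  74  94 114 128 129 129 129 129
126 128 128 128 128 125  97  98 152 131 151 167 108  93  59  80 125 130 129 130 130
133 134 134 135 133 132 114 169 208 203 211 216 167 139 110  80 104 134 136 135 135
141 141 140 139 149 184 225 248 249 249 249 249 240 210 172 149  82 137 142 141 141
145 144 141 160 220 247 254 255 254 254 254 254 254 251 240 213 113 138 144 144 144
147 142 141 234 253 255 254 253 253 253 253 253 253 254 254 251 191 139 142 145 144
148 153 206 255 254 253 253 253 253 253 253 253 253 253 254 255 247 174 143 144 145
149 185 251 255 253 253 253 252 251 251 252 251 253 253 253 254 255 231 152 142 144
151 220 255 254 253 253 252 245 249 248 242 242 251 253 253 253 255 253 170 144 145
129 245 255 253 253 253 251 231 239 239 228 227 241 253 253 253 254 255 184 146 
[... 1088 characters left out ...]
  98  77  85 118 150 182 208 223 230 234 236 235 236 235 231
122 103  76  76  92  94  85  79  89 116 145 172 193 208 216 222 222 221 218 209
127 112  87  68  74  89  97  95  87  93 112 129 147 164 178 187 189 185 178 166
129 122 101  76  68  78  94 102  99  94  94  96 109 119 131 139 140 135 132 133
130 128 115  96  76  69  79  88  96  95  90  91  93 101 107 110 104 102 112 127
130 130 126 118 100  87  81  85  87  90  92  96  98  99  99 100  97  95 107 122
130 130 130 131 125 117 115 113 111 105 102 104 104  99  98  98  94  91  97 107
129 130 132 137 139 139 139 138 133 124 112 110 108 101  93  90  86  82  82  86
129 132 136 140 142 142 142 142 136 124 111 109 110 101  89  81  78  76  74  74
```

Call:
jog_arm --steps '[0,-0.002,0.0308,0,0,0,1,0,0,0.0308,0,0,0,1,0,0,0,0,0,0,0,0,0,0,0,0,0,-1,0,0,0,0,0,0,-1]'

```text
time: 3.52
position: [0.5164, 0.022, 0.0531]
tcp_rot: [0.705, 0.709, 0.001, 0.001]
ft_force: [0.4, -1.1, 0.8]
width: 0.0516
grip_force: 0.0
```

Call:
jog_arm --steps '[0,0,0,0,0,0,-1,0,0,0,0,0,0,-1,0,0,0,0,0,0,-1]'

```text
time: 3.77
position: [0.516, 0.022, 0.0522]
tcp_rot: [0.705, 0.709, 0.0, 0.0]
ft_force: [-0.7, 1.2, 3.3]
width: 0.0125
grip_force: 35.2
```

Call:
jog_arm --steps '[0,0,0,0,0,0,-1,0,0,-0.02,0,0,0,-1,0,0,-0.06,0,0,0,-1,0,0,-0.08,0,0,0,-1,0,0,-0.08,0,0,0,-1]'

```text
time: 4.18
position: [0.5149, 0.022, 0.1731]
tcp_rot: [0.705, 0.709, -0.001, -0.001]
ft_force: [1.2, 0.6, 0.2]
width: 0.0123
grip_force: 39.2
```

Call:
jog_arm --steps '[0,0,-0.08,0,0,0,-1,0,0,-0.08,0,0,0,-1,0,0,0,0,0,0,-1,0,0,0,0,0,0,-1]'

```text
time: 4.52
position: [0.5161, 0.022, 0.2541]
tcp_rot: [0.705, 0.709, 0.002, 0.002]
ft_force: [-0.7, -0.2, -2.4]
width: 0.0122
grip_force: 39.2
```

Run:
```python
from h import *
s=bot.get_state();print(s["width"],s["grip_force"],s["position"])
a=bot.capture("side");b=bot.capture("top");np.save("side1",a);np.save("top1",b)
p=proj("side",s["position"]).astype(int);q=proj("top",s["position"]).astype(int);print(p,q)
c=lambda i,p:cv2.resize(i[max(0,p[1]-70):p[1]+70,p[0]-70:p[0]+70],(400,400))
cv2.imwrite("pics/g1.png",np.hstack([c(a,p),c(b,q)]))
```

```text
0.012220338093460369 39.19595003128052 [0.51605113 0.02199353 0.25411466]
[248 175] [227 188]
```

View pics/g1.png

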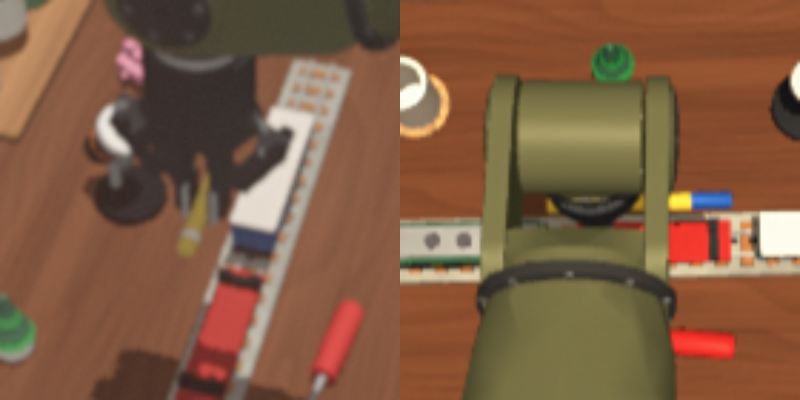

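Side crop: the pen (195,215) hangs level between the fingers, and the wagon stands free on the track. Next I refine the cup position.

Run:
```python
from h import *
o=[]
for n,b in(("top",(140,130,180,170)),("side",(138,260,183,318))):
    im=np.load(n+".npy"); x0,y0,x1,y1=b
    o.append(cv2.resize(im[y0:y1,x0:x1],None,fx=9,fy=9,interpolation=cv2.INTER_CUBIC))
h=max(i.shape[0] for i in o)
cv2.imwrite("pics/cup.png",np.hstack([cv2.copyMakeBorder(i,0,h-i.shape[0],0,0,0) for i in o]))
t=np.linspace(0,6.28,60)
for c in((.664,.222),(.66,.228)):
  for n in("top","side"):
    print(c,n,"rim",proj(n,np.array([*c,.085])),"base",proj(n,np.array([*c,0])), np.ptp([proj(n,np.array([c[0]+.026*np.cos(a),c[1]+.026*np.sin(a),.085])) for a in t],axis=0))
```

```text
(0.664, 0.222) top rim [156.7595968  147.61738676] base [162.76589963 155.43770608] [19.18692277 18.49286688]
(0.664, 0.222) side rim [158.80851806 279.02463861] base [165.29131885 296.43825355] [24.04654295 21.51001551]
(0.66, 0.228) top rim [154.52114086 149.08862981] base [160.6693626  156.82306605] [19.20138836 18.51646291]
(0.66, 0.228) side rim [159.38294236 281.87994993] base [165.85603044 299.18524897] [24.14889734 21.69563729]
```

View pics/cup.png

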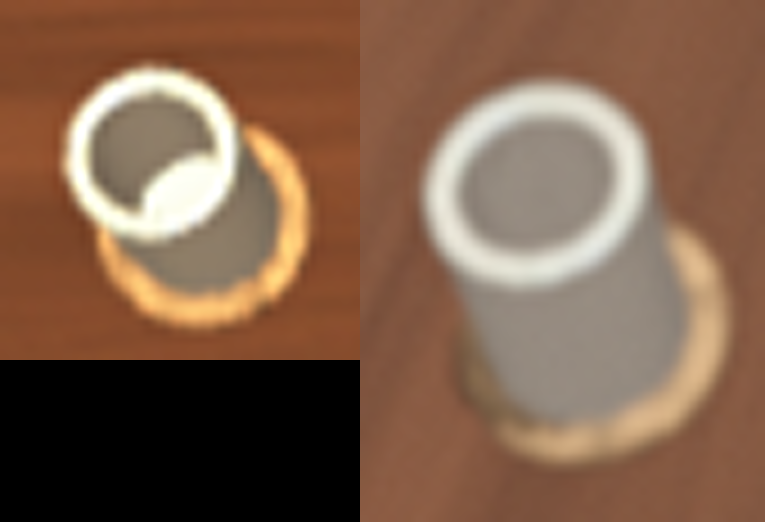

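Top crop: rim centre at (152,153). Side crop: rim centre at (536,182). Both rays agree on a cup centre of (0.667, 0.223). I'll yaw 74° and then carry the pen above the cup.

Call:
jog_arm --steps '[0,0,0,0,0,0.0375,-1,0,0,0,0,0,0.0375,-1,0,0,0,0,0,0.0375,-1,0,0,0,0,0,0.0375,-1,0,0,0,0,0,0.0375,-1]'

```text
time: 5.03
position: [0.5151, 0.022, 0.2499]
tcp_rot: [0.882, 0.471, -0.001, -0.001]
ft_force: [0.8, -0.5, -0.1]
width: 0.0125
grip_force: 39.2
```

Call:
jog_arm --steps '[0,0,0,0,0,0.0375,-1,0,0,0,0,0,0.0375,-1,0,0,0,0,0,0.0375,-1,0,0,0,0,0,0.0375,-1,0,0,0,0,0,0.0375,-1]'

```text
time: 5.45
position: [0.5151, 0.022, 0.2499]
tcp_rot: [0.981, 0.195, -0.002, -0.0]
ft_force: [-0.2, 0.8, 0.9]
width: 0.0124
grip_force: 39.2
```

Call:
jog_arm --steps '[0,0,0,0,0,0.0375,-1,0.0627,-0.0433,0,0,0,0,-1,0.0627,-0.0433,0,0,0,0,-1,0.0627,-0.0433,0,0,0,0,-1,0.0627,-0.0433,0,0,0,0,-1]'

```text
time: 5.87
position: [0.6125, 0.1413, 0.2497]
tcp_rot: [0.99, 0.14, -0.001, 0.0]
ft_force: [0.5, -0.6, -0.1]
width: 0.0121
grip_force: 39.2
```

Call:
jog_arm --steps '[0.0627,-0.0433,0,0,0,0,-1,0,0,0,0,0.038,0,-1,0,0,0,0,0.038,0,-1,0,0,0,0,0.038,0,-1,0,0,0,0,0.038,0,-1]'

```text
time: 6.28
position: [0.6359, 0.1695, 0.2495]
tcp_rot: [0.962, 0.136, 0.235, -0.033]
ft_force: [1.9, 0.2, 0.4]
width: 0.012
grip_force: 39.2
```

Call:
jog_arm --steps '[0,0,0,0,0.038,0,-1,0,0,0,0,0.038,0,-1,0,0,0,0,0.038,0,-1,0,0,0,0,0,0,-1,0,0,0,0,0,0,-1]'

```text
time: 6.7
position: [0.6353, 0.1693, 0.2496]
tcp_rot: [0.906, 0.128, 0.399, -0.057]
ft_force: [0.5, 0.1, 0.3]
width: 0.0125
grip_force: 39.2
```

Run:
```python
from h import *
from scipy.spatial.transform import Rotation as R
s=bot.get_state();r=R.from_quat(s["tcp_rot"]).as_matrix();print(s["position"],s["width"],s["q"].round(3));print(r.round(3))
```

```text
[0.63533388 0.16931024 0.24960676] 0.01248674360966436 [0.177 0.228 1.781 0.251 0.316 1.262]
[[ 0.649  0.277  0.708]
 [ 0.187 -0.961  0.205]
 [ 0.737 -0.001 -0.676]]
```

The outward wrist bend is nearing its joint limit (j5 at 0.32). I'll swing the tilt direction to the left (az ≈58°), where the wrist has room, and then finish the tilt.

Call:
jog_arm --steps '[0,0,0,0.0289,0,-0.0265,-1,0,0,0,0.0289,0,-0.0265,-1,0,0,0,0.0289,0,-0.0265,-1,0,0,0,0.0289,0,-0.0265,-1,0,0,0,0.0289,0,-0.0265,-1]'

```text
time: 7.12
position: [0.6348, 0.1688, 0.2484]
tcp_rot: [0.863, 0.315, 0.37, -0.138]
ft_force: [-0.4, 0.5, -1.4]
width: 0.0122
grip_force: 39.2
```

Call:
jog_arm --steps '[0,0,0,0.0289,0,-0.0265,-1,0,0,0,0,0.038,0,-1,0,0,0,0,0.038,0,-1,0,0,0,0,0.038,0,-1,0,0,0,0,0.038,0,-1]'

```text
time: 7.53
position: [0.6345, 0.1705, 0.2486]
tcp_rot: [0.755, 0.33, 0.517, -0.233]
ft_force: [0.3, 0.9, 0.9]
width: 0.0122
grip_force: 39.2
```

Call:
jog_arm --steps '[0,0,0,0,0,0,-1,0,0,0,0,0,0,-1]'

```text
time: 7.7
position: [0.6338, 0.1704, 0.2462]
tcp_rot: [0.758, 0.33, 0.512, -0.232]
ft_force: [-0.4, -0.3, 0.6]
width: 0.0121
grip_force: 39.3
```

```bash
cat > st.py <<'E'
import sys
from h import *
from scipy.spatial.transform import Rotation as R
s=bot.get_state();r=R.from_quat(s["tcp_rot"]).as_matrix();p=s["position"];print(s["time"],p.round(4),s["width"].__round__(4),s["q"].round(3));print(r.round(3),"world z in tool",r[2].round(3))
for a in sys.argv[1:]:
    t=np.array(eval(a));print(a,"-> shift fraction",(r.T@(t-p)/.5).round(4),"mm",np.linalg.norm(t-p)*1e3)
E
python3 st.py "(.677,.239,p[2])" "(.677,.239,.115)"
```

```text
7.7 [0.6338 0.1704 0.2462] 0.0121 [-0.057  0.342  1.835  1.613  0.811 -0.474]
[[ 0.257  0.739  0.623]
 [ 0.263 -0.674  0.69 ]
 [ 0.93  -0.014 -0.367]] world z in tool [ 0.93  -0.014 -0.367]
(.677,.239,p[2]) -> shift fraction [ 0.0582 -0.0286  0.1485] mm 81.01800319501582
(.677,.239,.115) -> shift fraction [-0.1858 -0.025   0.2449] mm 154.2173103685833
```

Call:
jog_arm --steps '[0,0,0,0.0363,-0.0005,-0.0143,-1,0,0,0,0.0363,-0.0005,-0.0143,-1,0,0,0,0,0.036,0,-1,0,0,0,0,0,0,-1,0,0,0,0,0,0,-1]'

```text
time: 8.12
position: [0.6337, 0.1702, 0.246]
tcp_rot: [0.685, 0.403, 0.519, -0.315]
ft_force: [-0.0, 0.7, -0.5]
width: 0.0123
grip_force: 39.3
```

```bash
python3 st.py "(.676,.2395,p[2])" "(.676,.2395,.115)"
python3 - <<'E'
from h import *
s=bot.get_state();a=bot.capture("side");b=bot.capture("top")
p=proj("side",s["position"]).astype(int);q=proj("top",s["position"]).astype(int);print(p,q)
c=lambda i,p:cv2.resize(i[max(0,p[1]-50):p[1]+90,max(0,p[0]-70):p[0]+70],(400,400))
cv2.imwrite("pics/g2.png",np.hstack([c(a,p),c(b,q)]))
E
```

```text
8.1167 [0.6337 0.1702 0.246 ] 0.0123 [-0.123  0.457  1.738  1.56   1.119 -0.556]
[[ 0.137  0.879  0.457]
 [ 0.225 -0.477  0.85 ]
 [ 0.965 -0.014 -0.263]] world z in tool [ 0.965 -0.014 -0.263]
(.676,.2395,p[2]) -> shift fraction [0.0427 0.0083 0.1564] mm 81.1545322602988
(.676,.2395,.115) -> shift fraction [-0.2101  0.012   0.2253] mm 154.12912322972738
[169 220] [164 141]
```

View pics/g2.png

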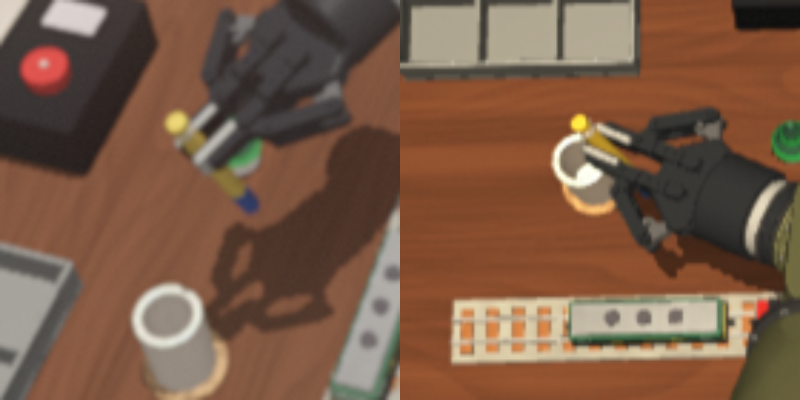

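Side crop: the pen is held steeply with the yellow end at (177,122) and the blue end down at (245,200). The cup is empty, with its mouth at (170,315). I'll move above the cup and check where the blue end is.

Call:
jog_arm --steps '[0.0142,0.0028,0.0521,0,0,0,-1,0.0142,0.0028,0.0521,0,0,0,-1,0.0142,0.0028,0.0521,0,0,0,-1,0,0,0,0,0,0,-1,0,0,0,0,0,0,-1]'

```text
time: 8.63
position: [0.6758, 0.2408, 0.248]
tcp_rot: [0.683, 0.404, 0.521, -0.315]
ft_force: [-0.9, 0.2, -0.3]
width: 0.0127
grip_force: 39.3
```

```bash
python3 st.py "(.677,.239,.115)"
python3 - <<'E'
from h import *
from scipy.spatial.transform import Rotation as R
s=bot.get_state();r=R.from_quat(s["tcp_rot"]).as_matrix();p=s["position"]
I={n:bot.capture(n) for n in("side","top")}
print("expect blue cap mid",p-.088*r[:,0],"tip",p-.103*r[:,0])
res={}
for n in I:
    q=proj(n,p-.088*r[:,0])/.64; print(n,"exp px",q)
    try:
        a,c,k=blob(mask(I[n],(95,90,40),(130,255,255),(q[0]-25,q[1]-25,q[0]+25,q[1]+25)));print(n,a,c/.64);res[n]=c
    except Exception as e: print(n,"none")
if len(res)==2: print(tri(res["side"],res["top"]))
E
```

```text
8.6333 [0.6758 0.2408 0.248 ] 0.0127 [ 0.009  0.534  1.612  1.613  1.011 -0.509]
[[ 0.131  0.88   0.457]
 [ 0.223 -0.476  0.851]
 [ 0.966 -0.01  -0.259]] world z in tool [ 0.966 -0.01  -0.259]
(.677,.239,.115) -> shift fraction [-0.2575  0.0064  0.0668] mm 133.05979916704794
expect blue cap mid [0.66426263 0.22120478 0.16304518] tip [0.66229017 0.21785741 0.1485571 ]
side exp px [237.64108754 407.03625458]
side 28 [239.84375    411.38392857]
top exp px [235.65468776 217.76216468]
top 1 [235.9375 221.875 ]
(array([0.66079546, 0.22263109, 0.15521724]), np.float64(2.373782579497622))
```

Call:
jog_arm --steps '[-0.0644,0.0016,0.0167,0,0,0,-1,-0.0644,0.0016,0.0167,0,0,0,-1,-0.0644,0.0016,0.0167,0,0,0,-1,-0.0644,0.0016,0.0167,0,0,0,-1,0,0,0,0,0,0,-1]'

```text
time: 9.15
position: [0.6757, 0.2366, 0.1082]
tcp_rot: [0.686, 0.401, 0.519, -0.316]
ft_force: [-0.7, 0.3, -1.7]
width: 0.0123
grip_force: 39.3
```

```bash
python3 st.py "(.677,.239,.115)"; python3 -c "
from cell import bot
s=bot.get_state();print(s['ft_force'],s['wrist_torque'])"
```

```text
9.15 [0.6757 0.2366 0.1082] 0.0123 [ 0.002  0.769  1.627  1.758  1.042 -0.79 ]
[[ 0.14   0.878  0.458]
 [ 0.222 -0.479  0.85 ]
 [ 0.965 -0.018 -0.262]] world z in tool [ 0.965 -0.018 -0.262]
(.677,.239,.115) -> shift fraction [ 0.0146 -0.0002  0.0018] mm 7.342105388463889
[-0.66923791  0.28032222 -1.7490625 ] [-0.48670568  0.26846782  0.06842282]
```

Call:
jog_arm --steps '[0,0,0,0,0,0,0,0,0,0,0,0,0,1,0,0,0,0,0,0,1,0,0,0,0,0,0,1,0,0,0,0,0,0,1]'

```text
time: 9.57
position: [0.6777, 0.2374, 0.1159]
tcp_rot: [0.683, 0.403, 0.523, -0.314]
ft_force: [0.5, -0.2, -0.6]
width: 0.0721
grip_force: 0.0
```

Call:
jog_arm --steps '[0,0,-0.05,0,0,0,1,0,0,-0.07,0,0,0,1,0,0,-0.07,0,0,0,1,0.03,0,-0.06,0,0,0,1,0.06,0,0,0,0,0,1]'

```text
time: 9.98
position: [0.6244, 0.1371, 0.189]
tcp_rot: [0.685, 0.4, 0.521, -0.314]
ft_force: [0.9, -0.9, -0.3]
width: 0.0856
grip_force: 0.0
```

Call:
jog_arm --steps '[0.07,0,0,0,0,0,1,0.07,0,0,0,0,0,1,0,0,0,0,0,0,1,0,0,0,0,0,0,1]'

```text
time: 10.32
position: [0.6352, 0.157, 0.2601]
tcp_rot: [0.682, 0.403, 0.523, -0.314]
ft_force: [-1.0, 0.6, -0.5]
width: 0.0854
grip_force: 0.0
```

```bash
python3 st.py
python3 - <<'E'
from h import *
a=bot.capture("side");b=bot.capture("top")
cv2.imwrite("pics/g3.png",np.hstack([cv2.resize(a[230:330,90:330],(400,167)),cv2.resize(b[100:230,100:330],(400,226))[:167]]) if 0 else np.vstack([cv2.resize(a[140:330,90:350],(520,380))[:380],cv2.resize(b[120:230,100:360],(520,220))]))
E
```

```text
10.3167 [0.6352 0.157  0.2601] 0.0854 [-0.148  0.44   1.727  1.542  1.141 -0.538]
[[ 0.127  0.879  0.46 ]
 [ 0.222 -0.477  0.85 ]
 [ 0.967 -0.006 -0.256]] world z in tool [ 0.967 -0.006 -0.256]
```

View pics/g3.png

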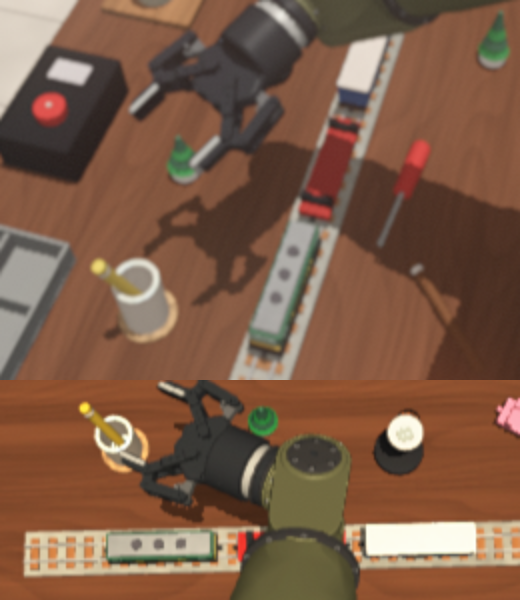

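The pen stands in the cup, leaning on the rim (110,285 in the side part), and the wagon, loco and van are undisturbed. Next I turn the tool down again and go to the wagon.

```bash
cat > rot.py <<'E'
import sys
from h import *
from scipy.spatial.transform import Rotation as R
def need(Rt,label=""):
    s=bot.get_state();r=R.from_quat(s["tcp_rot"]);v=(r.inv()*R.from_matrix(Rt)).as_rotvec()
    d=np.degrees(np.linalg.norm(v));n=int(np.ceil(d/6.9));print(label,"deg",d.round(2),"rows",n,"frac/row",(v/np.pi/max(n,1)).round(4),"total",(v/np.pi).round(4))
if __name__=="__main__":
    need(np.array([[0,1,0],[1,0,0],[0,0,-1.]]),"down")
E
python3 rot.py
python3 - <<'E'
# wagon from side1/top1 (pen lifted)
from h import *
for n in("side","top"):
    im=bot.capture(n)
    b=(300,100,600,450)
    p=proj(n,np.array([.5155,-.0145,.036]))/.64
    m=mask(im,(0,130,60),(9,255,255),(p[0]-55,p[1]-70,p[0]+55,p[1]+70)); m|=mask(im,(172,130,60),(180,255,255),(p[0]-55,p[1]-70,p[0]+55,p[1]+70))
    k=cv2.findNonZero(m)[:,0].astype(np.float32)
    print(n,[plane(n,q,.036).round(4).tolist() for q in cv2.boxPoints(cv2.minAreaRect(k))])
E
```

```text
down deg 79.71 rows 12 frac/row [ 0.0084 -0.0341 -0.0114] total [ 0.101  -0.4087 -0.1373]
side [[0.6294, 0.0413, 0.036], [0.6164, -0.1234, 0.036], [0.3799, -0.0444, 0.036], [0.409, 0.1033, 0.036]]
top [[0.578, 0.0825, 0.036], [0.6028, -0.0794, 0.036], [0.5177, -0.0913, 0.036], [0.4936, 0.0688, 0.036]]
```

Call:
jog_arm --steps '[0,0,0,0.0084,-0.0341,-0.0114,1,0,0,0,0.0084,-0.0341,-0.0114,1,0,0,0,0.0084,-0.0341,-0.0114,1,0,0,0,0.0084,-0.0341,-0.0114,1,0,0,0,0.0084,-0.0341,-0.0114,1]'

```text
time: 10.93
position: [0.6352, 0.1557, 0.2566]
tcp_rot: [0.737, 0.564, 0.319, -0.192]
ft_force: [0.1, -0.3, -0.5]
width: 0.0856
grip_force: 0.0
```

Call:
jog_arm --steps '[0,0,0,0.0084,-0.0341,-0.0114,1,0,0,0,0.0084,-0.0341,-0.0114,1,0,0,0,0.0084,-0.0341,-0.0114,1,0,0,0,0.0084,-0.0341,-0.0114,1,0,0,0,0.0084,-0.0341,-0.0114,1]'

```text
time: 11.35
position: [0.6352, 0.1561, 0.2568]
tcp_rot: [0.728, 0.677, 0.091, -0.055]
ft_force: [-0.3, -1.8, -1.3]
width: 0.0853
grip_force: 0.0
```

Call:
jog_arm --steps '[0,0,0,0.0084,-0.0341,-0.0114,1,0,0,0,0.0084,-0.0341,-0.0114,1,0,0,0,0,0,0,1,0,0,0,0,0,0,1]'

```text
time: 11.68
position: [0.6349, 0.1575, 0.2557]
tcp_rot: [0.707, 0.707, -0.001, -0.001]
ft_force: [-0.3, -0.3, -0.1]
width: 0.0854
grip_force: 0.0
```

```bash
python3 st.py; python3 rot.py
python3 - <<'E'
from h import *
for f in("","1"):
  for n in("side","top"):
    im=np.load(n+f+".npy").astype(int); red=((im[...,2]-im[...,1]>75)&(im[...,1]<75)&(im[...,0]<75)&(im[...,2]-im[...,0]>75)&(im[...,2]>1.0)&(im[...,1]<.3*im[...,2])).astype(np.uint8)
    q=[proj(n,np.array([.5155+a,-.0145+b,.036])) for a in(-.035,.035) for b in(-.1,.1)]
    k=np.zeros_like(red);cv2.fillConvexPoly(k,cv2.convexHull(np.array(q,np.int32)),1);red&=k
    P=np.array([plane(n,p,.036) for p in cv2.findNonZero(red)[:,0].astype(float)])
    print(n,f,len(P),"x",np.percentile(P[:,0],[1,99]).round(4),"y",np.percentile(P[:,1],[0,.5,99.5,100]).round(4))
E
```

```text
11.6833 [0.6349 0.1575 0.2557] 0.0854 [1.870e-01 5.310e-01 1.167e+00 1.000e-03 1.446e+00 1.870e-01]
[[ 0.001  1.    -0.003]
 [ 1.    -0.001  0.001]
 [ 0.001 -0.003 -1.   ]] world z in tool [ 0.001 -0.003 -1.   ]
down deg 0.15 rows 1 frac/row [-0.0008 -0.0002 -0.0002] total [-0.0008 -0.0002 -0.0002]Traceback (most recent call last):
  File "<stdin>", line 7, in <module>
TypeError: 'NoneType' object is not subscriptable
```

Run:
```python
from h import *
for f in("","1","2"):
  for n in("side","top"):
    im=np.load(n+f+".npy") if f!="2" else bot.capture(n)
    h=cv2.cvtColor(im,cv2.COLOR_BGR2HSV);red=((((h[...,0]<=4)|(h[...,0]>=172)))&(h[...,1]>165)&(h[...,2]>40)).astype(np.uint8)
    q=[proj(n,np.array([.5155+a,-.0145+b,.036])) for a in(-.035,.035) for b in(-.1,.1)]
    k=np.zeros_like(red);cv2.fillConvexPoly(k,cv2.convexHull(np.array(q,np.int32)),1);red&=k
    nz=cv2.findNonZero(red)
    if nz is None: print(n,f,"none",h[int(np.mean([a[1] for a in q])),int(np.mean([a[0] for a in q]))]);continue
    P=np.array([plane(n,p,.036) for p in nz[:,0].astype(float)])
    print(n,f,len(P),"x",np.percentile(P[:,0],[1,99]).round(4),"y",np.percentile(P[:,1],[0,1,99,100]).round(4))
```

```text
side  88 x [0.497  0.5312] y [-0.0649 -0.0637  0.0617  0.0623]
top  371 x [0.4959 0.5344] y [-0.0891 -0.0887  0.0581  0.0582]
side 1 413 x [0.4979 0.5324] y [-0.0671 -0.0656  0.0616  0.0629]
top 1 265 x [0.4959 0.5344] y [-0.0891 -0.0888  0.02    0.0578]
side 2 402 x [0.4973 0.5312] y [-0.0656 -0.0645  0.0629  0.0642]
top 2 654 x [0.4961 0.5342] y [-0.0891 -0.0885  0.058   0.0582]
```

Call:
jog_arm --steps '[-0.0684,-0.0479,0,0,0,0,1,-0.0684,-0.0479,0,0,0,0,1,-0.0684,-0.0479,0,0,0,0,1,-0.0684,-0.0479,0,0,0,0,1,-0.0684,-0.0479,0,0,0,0,1]' --grip_force 60

```text
time: 12.2
position: [0.5134, -0.0157, 0.2573]
tcp_rot: [0.708, 0.706, 0.0, -0.0]
ft_force: [1.1, -1.0, 0.0]
width: 0.0853
grip_force: 0.0
```

Call:
jog_arm --steps '[0,0,0.07,0,0,0,1,0,0,0.07,0,0,0,1,0,0,0.07,0,0,0,1,0,0,0.07,0,0,0,1,0,0,0.07,0,0,0,1]'

```text
time: 12.62
position: [0.5146, -0.0148, 0.0812]
tcp_rot: [0.709, 0.705, 0.001, 0.0]
ft_force: [1.2, -0.2, 0.6]
width: 0.0853
grip_force: 0.0
```

Call:
jog_arm --steps '[0,0,0,0,0,0,1,0,0,0,0,0,0,1,0,0,0,0,0,0,1]'

```text
time: 12.87
position: [0.516, -0.0144, 0.0846]
tcp_rot: [0.708, 0.706, 0.001, 0.001]
ft_force: [0.5, -0.0, -0.0]
width: 0.0851
grip_force: 0.0
```

```bash
python3 st.py "(.5152,-.0135,.028)"; python3 rot.py
```

```text
12.8667 [ 0.516  -0.0144  0.0846] 0.0851 [-0.099  0.417  1.766 -0.     0.956 -0.095]
[[ 0.003  1.     0.002]
 [ 1.    -0.003 -0.001]
 [-0.001  0.002 -1.   ]] world z in tool [-0.001  0.002 -1.   ]
(.5152,-.0135,.028) -> shift fraction [ 0.0018 -0.0019  0.1132] mm 56.59656981620864
down deg 0.21 rows 1 frac/row [ 0.0007  0.0002 -0.0009] total [ 0.0007  0.0002 -0.0009]
```

Call:
jog_arm --steps '[0.0018,-0.0018,0.0566,0,0,0,1,0,0,0.0566,0,0,0,1,0,0,0,0,0,0,0.3,0,0,0,0,0,0,0,0,0,0,0,0,0,-0.05]'

```text
time: 13.28
position: [0.5156, -0.0133, 0.0285]
tcp_rot: [0.708, 0.706, 0.001, 0.001]
ft_force: [0.4, 0.8, 0.5]
width: 0.052
grip_force: 0.0
```

Call:
jog_arm --steps '[0,0,0,0,0,0,-1,0,0,0,0,0,0,-1,0,0,0,0,0,0,-1,0,0,0,0,0,0,-1,0,0,0,0,0,0,-1]'

```text
time: 13.7
position: [0.5156, -0.0132, 0.0286]
tcp_rot: [0.708, 0.706, 0.001, 0.002]
ft_force: [-1.6, -0.1, 9.9]
width: 0.0386
grip_force: 59.0
```

```bash
python3 st.py
```

```text
13.7 [ 0.5156 -0.0132  0.0286] 0.0386 [-9.60e-02  5.11e-01  1.79e+00 -1.00e-03  8.37e-01 -9.40e-02]
[[ 0.002  1.     0.004]
 [ 1.    -0.002 -0.001]
 [-0.001  0.004 -1.   ]] world z in tool [-0.001  0.004 -1.   ]
```

Call:
jog_arm --steps '[0,0,-0.02,0,0,0,-1,0,0,-0.06,0,0,0,-1,0,0,-0.08,0,0,0,-1,0,0,-0.08,0,0,0,-1,0,0,-0.08,0,0,0,-1]'

```text
time: 14.12
position: [0.5139, -0.0129, 0.1895]
tcp_rot: [0.708, 0.707, -0.0, 0.001]
ft_force: [0.5, 0.0, -2.0]
width: 0.0384
grip_force: 61.3
```

Call:
jog_arm --steps '[0,0,-0.08,0,0,0,-1,0,0,-0.06,0,0,0,-1,0,0,0,0,0,0,-1,0,0,0,0,0,0,-1]'

```text
time: 14.45
position: [0.5145, -0.0128, 0.2587]
tcp_rot: [0.708, 0.707, 0.001, 0.002]
ft_force: [-0.3, -0.4, -2.9]
width: 0.0387
grip_force: 61.4
```

```bash
cat > wg.py <<'E'
from h import *
from scipy.spatial.transform import Rotation as R
s=bot.get_state();p=s["position"]
b=bot.capture("top");a=bot.capture("side")
h=cv2.cvtColor(b,cv2.COLOR_BGR2HSV);red=((((h[...,0]<=4)|(h[...,0]>=172)))&(h[...,1]>165)&(h[...,2]>40)).astype(np.uint8)
q=[proj("top",p+[u,v,0]) for u in(-.035,.035) for v in(-.11,.11)]
k=np.zeros_like(red);cv2.fillConvexPoly(k,cv2.convexHull(np.array(q,np.int32)),1);red&=k
P=np.array([plane("top",c,p[2]+.0074) for c in cv2.findNonZero(red)[:,0].astype(float)])
print(p,"y",P[:,1].min(),P[:,1].max(),"x",np.percentile(P[:,0],[1,99]))
pa=proj("side",p).astype(int);pb=proj("top",p).astype(int)
c=lambda i,p:cv2.resize(i[max(0,p[1]-60):p[1]+80,max(0,p[0]-70):p[0]+70],(400,400))
cv2.imwrite("pics/g4.png",np.hstack([c(a,pa),c(b,pb)]))
E
python3 st.py; python3 wg.py
```

```text
14.45 [ 0.5145 -0.0128  0.2587] 0.0387 [-9.600e-02  2.060e-01  1.600e+00 -1.000e-03  1.332e+00 -9.400e-02]
[[ 0.002  1.     0.004]
 [ 1.    -0.002 -0.001]
 [-0.001  0.004 -1.   ]] world z in tool [-0.001  0.004 -1.   ]
[ 0.51454767 -0.01284679  0.2587407 ] y -0.08953259528193051 0.038889437584232994 x [0.49402724 0.53259647]
```

View pics/g4.png

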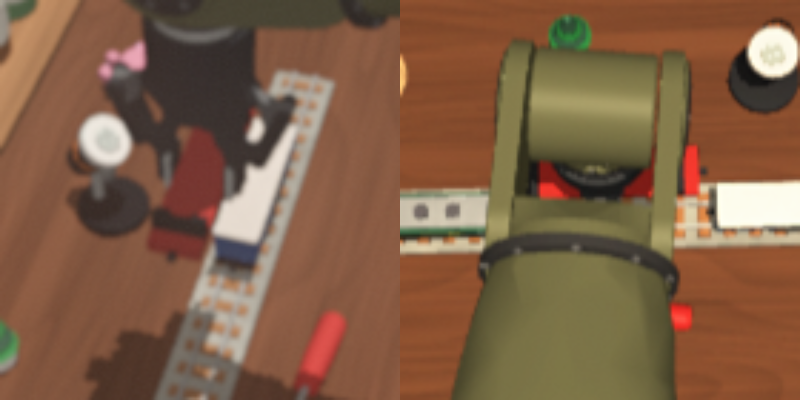

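Side crop: the wagon (190,195) is held level and clear of the van, whose blue end is at (240,245). Next I compute the turn and shift to the view point.

```bash
cat > tgt.py <<'E'
from rot import *
def T(yaw=-21.5,L=(.6555,-.1715,.1)):
    a=np.radians(yaw);c,s=np.cos(a),np.sin(a);k=np.radians(55)
    zc=np.array([-c*np.cos(k),-s*np.cos(k),np.sin(k)]);x=np.array([-s,c,0]);z=-zc
    Rt=np.c_[x,np.cross(z,x),z]; V=np.array(L)+.14*zc
    return Rt,V,V-Rt@np.array([-.0015,0,-.0014])
if __name__=="__main__":
    Rt,V,P=T();need(Rt,"target");print("view",V,"tcp",P)
    s=bot.get_state();r=R.from_quat(s["tcp_rot"]).as_matrix();print(s["q"].round(3),s["position"],"shift now",(r.T@(P-s["position"])/.5).round(4),"shift in target frame",(Rt.T@(P-s["position"])/.5).round(4))
    w=s["position"]+r@np.array([-.0015,0,-.0014]);print("wagon mid err mm",((w-V)@Rt*1e3).round(1))
E
python3 tgt.py
```

```text
target deg 40.89 rows 6 frac/row [-0.0321 -0.006   0.0192] total [-0.1924 -0.036   0.1153]
view [ 0.58078682 -0.14206969  0.21468129] tcp [ 0.5820837  -0.14096837  0.21353447]
[-9.600e-02  2.090e-01  1.603e+00 -1.000e-03  1.331e+00 -9.400e-02] [ 0.51386    -0.01281954  0.25574879] shift now [-0.256   0.137   0.0845] shift in target frame [-0.1885  0.1325  0.1959]
wagon mid err mm [ 94.3 -65.  -97.4]
```

Call:
jog_arm --steps '[-0.064,0.0342,0,0,0,0,-1,-0.064,0.0342,0,0,0,0,-1,-0.064,0.0342,0,0,0,0,-1,-0.064,0.0342,0,0,0,0,-1,0,0,0,-0.0321,-0.006,0.0192,-1]'

```text
time: 14.97
position: [0.5852, -0.1463, 0.2504]
tcp_rot: [0.729, 0.683, 0.026, 0.039]
ft_force: [-0.6, -0.3, -3.9]
width: 0.0385
grip_force: 61.3
```

Call:
jog_arm --steps '[0,0,0,-0.0321,-0.006,0.0192,-1,0,0,0,-0.0321,-0.006,0.0192,-1,0,0,0,-0.0321,-0.006,0.0192,-1,0,0,0,-0.0321,-0.006,0.0192,-1,0,0,0,-0.0321,-0.006,0.0192,-1]'

```text
time: 15.38
position: [0.5818, -0.1409, 0.255]
tcp_rot: [0.789, 0.535, 0.171, 0.25]
ft_force: [0.1, -0.6, -0.6]
width: 0.0384
grip_force: 61.4
```

Call:
jog_arm --steps '[0,0,0,0,0,0,-1,0,0,0,0,0,0,-1]'

```text
time: 15.55
position: [0.5817, -0.1406, 0.2549]
tcp_rot: [0.788, 0.538, 0.168, 0.247]
ft_force: [0.0, -0.3, -2.1]
width: 0.0386
grip_force: 61.4
```

```bash
python3 tgt.py
```

```text
target deg 0.24 rows 1 frac/row [-0.0011 -0.0001  0.0007] total [-0.0011 -0.0001  0.0007]
view [ 0.58078682 -0.14206969  0.21468129] tcp [ 0.5820837  -0.14096837  0.21353447]
[-0.276  0.142  1.785 -0.097  0.612  0.159] [ 0.58174824 -0.14056645  0.25491818] shift now [-0.0004 -0.0465  0.0685] shift in target frame [-0.0005 -0.0467  0.0683]
wagon mid err mm [  0.3  23.4 -34.2]
```

Call:
jog_arm --steps '[0,-0.0233,0.0342,-0.001,0,0.0007,-1,0,-0.0233,0.0342,0,0,0,-1,0,0,0,0,0,0,-1,0,0,0,0,0,0,-1,0,0,0,0,0,0,-1]'

```text
time: 15.97
position: [0.5838, -0.1415, 0.2158]
tcp_rot: [0.788, 0.536, 0.171, 0.25]
ft_force: [-0.4, 0.5, -1.3]
width: 0.0388
grip_force: 61.3
```

```bash
python3 tgt.py
python3 - <<'E'
from h import *
a=bot.capture("side");b=bot.capture("top")
from tgt import T
Rt,V,P=T()
for n in("side","top"): print(n,[proj(n,V+Rt@np.array([e,0,-.006])).round(1).tolist() for e in(-.075,.075)],"lens",proj(n,np.array([.6555,-.1715,.1])).round(1))
print("crop side x190-330 y70-210; top x225-365 y100-240")
cv2.imwrite("pics/g5.png",np.hstack([cv2.resize(a[70:210,160:300],(400,400)),cv2.resize(b[100:240,225:365],(400,400))]))
E
```

```text
target deg 0.25 rows 1 frac/row [ 0.0013 -0.0001 -0.0005] total [ 0.0013 -0.0001 -0.0005]
view [ 0.58078682 -0.14206969  0.21468129] tcp [ 0.5820837  -0.14096837  0.21353447]
[-0.277  0.191  1.828 -0.115  0.512  0.183] [ 0.58379611 -0.14154421  0.21575403] shift now [-0.0002 -0.0055  0.0015] shift in target frame [-0.0002 -0.0055  0.0016]
wagon mid err mm [ 0.1  2.7 -0.8]
side [[263.3, 112.2], [223.8, 147.3]] lens [221.  148.8]
top [[324.9, 174.6], [266.3, 153.7]] lens [301.9 146. ]
crop side x190-330 y70-210; top x225-365 y100-240
```

View pics/g5.png

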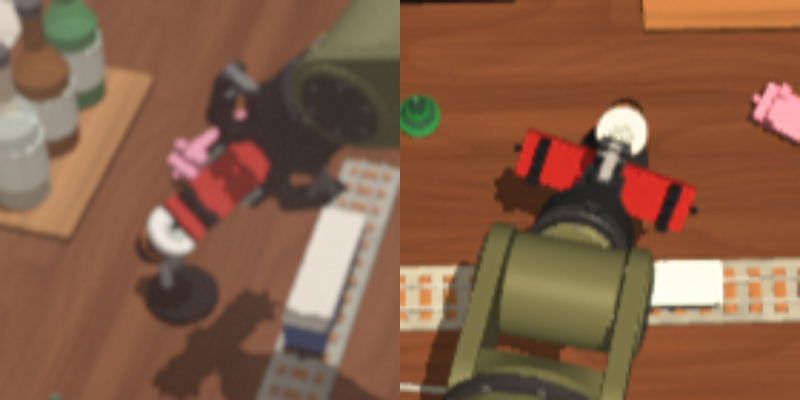

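Top crop: the wagon (605,180) lies crosswise in front of the ring (622,130). Now I measure the wagon's ends in this view to correct the offset along its length.

```bash
python3 - <<'E'
from h import *
from tgt import T
from scipy.spatial.transform import Rotation as R
Rt,V,_=T()
s=bot.get_state();p=s["position"];r=R.from_quat(s["tcp_rot"]).as_matrix()
b=bot.capture("top");h=cv2.cvtColor(b,cv2.COLOR_BGR2HSV)
red=((((h[...,0]<=4)|(h[...,0]>=172)))&(h[...,1]>165)&(h[...,2]>40)).astype(np.uint8)
k=np.zeros_like(red);k[135:190,255:340]=1;red&=k
n=-r[:,2];o0=p+r@np.array([0,0,-.0074])  # deck plane
Q=[]
for c in cv2.findNonZero(red)[:,0].astype(float):
    o,d=ray("top",c);X=o+d*((o0-o)@n)/(d@n);Q.append((X-p)@r)
Q=np.array(Q);print(len(Q),"tool x",np.percentile(Q[:,0],[0,.5,99.5,100])*1e3,"tool y",np.percentile(Q[:,1],[1,99])*1e3)
E
python3 tgt.py
```

```text
688 tool x [-76.69996861 -76.06003006  72.29244007  73.79152199] tool y [-19.96749926  22.86783683]
target deg 0.34 rows 1 frac/row [ 0.0018 -0.0001 -0.0006] total [ 0.0018 -0.0001 -0.0006]
view [ 0.58078682 -0.14206969  0.21468129] tcp [ 0.5820837  -0.14096837  0.21353447]
[-0.277  0.19   1.83  -0.116  0.511  0.184] [ 0.58359975 -0.14139471  0.21593335] shift now [-0.0003 -0.0053  0.0021] shift in target frame [-0.0003 -0.0053  0.0021]
wagon mid err mm [ 0.2  2.6 -1.1]
```

Call:
jog_arm --steps '[0,-0.0053,0.002,0.0015,0,-0.0005,-1,0,0,0,0,0,0,-1,0,0,0,0,0,0,-1,0,0,0,0,0,0,-1,0,0,0,0,0,0,-1]'

```text
time: 16.53
position: [0.5817, -0.1406, 0.2125]
tcp_rot: [0.788, 0.537, 0.169, 0.248]
ft_force: [-0.2, 0.2, -1.4]
width: 0.0385
grip_force: 61.3
```

```bash
python3 tgt.py; python3 -c "
from cell import bot
import cv2
a=bot.capture('side');print(bot.get_state()['grip_force']);cv2.imwrite('pics/g6.png',cv2.resize(a[220:320,100:260],(640,400)))"
```

```text
target deg 0.04 rows 1 frac/row [-0.0001 -0.0001 -0.0002] total [-0.0001 -0.0001 -0.0002]
view [ 0.58078682 -0.14206969  0.21468129] tcp [ 0.5820837  -0.14096837  0.21353447]
[-0.276  0.192  1.835 -0.116  0.51   0.183] [ 0.58171675 -0.14061609  0.2124546 ] shift now [-0.0004  0.002  -0.0012] shift in target frame [-0.0004  0.002  -0.0012]
wagon mid err mm [ 0.2 -1.   0.6]
61.332961320877075
```

View pics/g6.png

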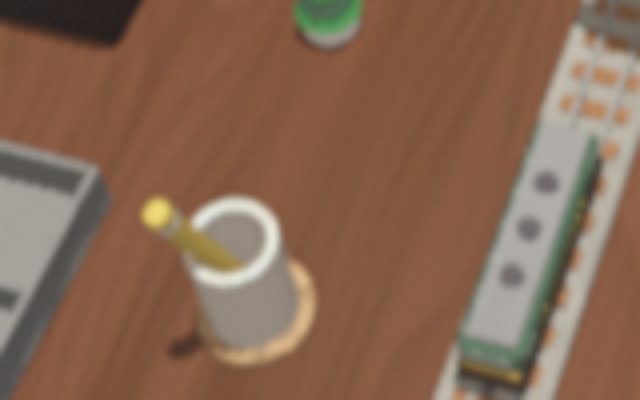

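The pen is still standing in the cup (yellow end at 157,213), the loco is in place, and the wagon's middle is within about 1 mm of my target.

```bash
python3 -c "
from cell import bot
print(bot.hand_in())"
```

```text
the job is handed in; nothing more can be done
None
```

I handed the job in at 16.6 s: the yellow pen stands in the cup leaning on its rim, and the red wagon is held underside to the lens, its middle about 1 mm from my computed view point; the camera's facing direction was read from the images, good to a few degrees.

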